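Take the sliding lid off the punch case and lay it on its rack

ROBOT

A 6-joint arm with a two-finger parallel gripper is mounted at the origin on a cart in front of the work surface, level with it; the furniture and walls round the work are solid. World frame = base frame: x ahead of the robot, y to its left, z up, the work surface at z = 0. Lengths are in m, angles in rad, forces in N, time in s.
With the tool pointing down it reaches from about 0.225 to 0.875 m from the base axis. Payload 3.4 kg.
Tool frame: the origin (TCP) lies on the centre line of the jaws, within the pads' length; the fingertips stand 22 mm ahead of it and the grasp point (between the pads) lies 3 mm ahead of it; z points along the fingers, y is the line along which they close (so a half turn about z gives the same grasp; the last joint's range is limited). The gripper opens to 85 mm and grips with 20 to 120 N. Pads are 22 mm wide; open, the fingers measure 114 mm over their backs; the gripper's body (76 mm by 85 mm) begins 54 mm behind the grasp point. The pads swing forward as they close: fully open they stand 13 mm farther back than shut.
Start: joints at [1.011, 0.276, 1.505, -0, 1.361, -0.121], TCP at [0.244, 0.521, 0.253] pointing down, gripper open.
Joint ranges: [-2.89, 2.89], [-0.75, 2.08], [0.22, 2.7], [-1.18, 4.32], [0.11, 2.71], [-2.7, 2.7]. Speed limits (rad/s): [2.57, 2.57, 3.14, 3.14, 3.14, 3.14].

INTERFACE

Orientations are given as a unit quaternion [w, x, y, z].
In Python, from rig import observe, grab_frame, job_done gives the robot as it stands.
- The arm moves only by the tool carry_out, never from a script. Its argument "plan" is a list that holds one entry, the list of rows, each a list of 4 numbers: the shift along the tool's x, y, z in units of 0.02 m (1.0 is 0.02 m), then the turn about the tool's z in units of 30 degrees (1.0 is 30 degrees). In form: [[[tx, ty, tz, yaw], ...]]. A call has exactly 10 rows; each row shifts and turns the commanded pose from where the row before left it, along the tool's axes as they then stand; what a row does not reach is not made up. A row lasts 1/12 s, in which the tool goes at most 41.7 mm and 7.16 degrees, less where a joint would pass 70% of its speed; a pose out of reach is approached as far as the arm can. A call with a number of a shift or a turn outside -1 to 1 is refused whole. A call with a gripper value outside its range is refused whole. "gripper" is the finger opening in mm, from 0 to 85.4, set as the call begins (left out, the last holds). The fingers move at their own pace and stop on an object; the grip force is fixed at half the most. Time passes only in rows, so rows that do not move let the fingers close, or fill a call up. It gives the time, the measured TCP pose, the force, the opening and the grip force at its end, in the units of the state.
- observe(): the state, without advancing time (a new reading comes with each control period).
- grab_frame(name): name is "scene" or "top" or "wrist"; returns a dict with "image" (480x640x3 uint8, blue, green, red), "range_z" (480x640 float32, m along the optical axis (not along the pixel's ray), 0 where there is no reading), "vfov" (degrees; the focal length in pixels is half the picture's height over the tangent of half this angle, whatever the lens; pixels are square), "cx", "cy" (the principal point, pixels), "pose" (4x4, takes a point from camera to world coordinates). Camera axes: x right, y down, z forward; pixel columns grow to the right and rows downward; lengths in m; the calibration is good to about 2 mm. A picture is of the moment at which its call begins.
- job_done(): hands the job in; it is judged then, once.
The state is a dict: "time": time; "joint_positions": joint angles; "joint_vel": joint speeds; "tau": joint torques, N m; "position": TCP position; "orientation": TCP orientation; "force": force on the tool from outside, world axes, zero at the start; "wrist_torque": the same for the moment, N m; "finger_gap": finger opening in m; "gripper_force": force on a finger pad.
Only numpy, scipy, OpenCV 4.12 (cv2) and the standard library are available. Lean on these libraries where they do the work, as an engineer would, in place of code of your own. Each camera call takes 0.05 s, during which the arm holds its last target. There are 200 camera calls.

TASK

Open the plywood punch case: swing its steel keeper arm outward and round past a right angle, then lift the rib end of the aluminium lid over the lip, slide the lid out of its rails and lay it flat on the bench. The rib is only for pulling, so let go there, pick the lid up again by its long edges at the middle and lay it flat on the rack, centred between the two end boards and let go. Do not drop the lid, leave the punches in the case, and do not push the other things on the bench about.

Things in the scene. Friction and masses are not known exactly. Their poses are not given: they have to be found in the camera images.
- case: Plywood box, 166 (x) x 78 (y) x 52 mm high, fixed. Origin: centre of its underside. Its -x end is the front: the lid comes out along -x. At the outset the lid is shut, centred in the case, axes parallel. It rests on ledges at z = 34 mm between side walls whose tops are level with its own top (z = 42 mm). Two punches lie inside, below the lid.
- case_lip (a point): Middle of the top of the lip across the front of the case (x = -83 to -77 mm, top at z = 40 mm): 6 mm above the ledges, just in front of the lid. The lid's front end must be raised 7 to 9 mm to pass over it. Axes as the case's.
- case_rails (a point): Midway between the front ends of two steel rails that overhang the lid's long edges over the rear of the case only (x = +5 to +83 mm). Rail undersides z = 47 mm, 5 mm above the lid: it can tilt up to 0.07 rad and no more; rail tops z = 52 mm. Once the lid has slid out 75 mm its tail is clear of them and it can be lifted away.
- keeper (a joint): Angle (rad) of the keeper arm, a flat steel bar 106 mm long on an upright pivot beside the front of the case, z = 46 to 54 mm. At 0 it points along the case's +y, across the lid in front of the rib; it grows counter-clockwise from above, outward (1.57: along the case's -x), stop 2.8. Starts at 0 to 0.25; light friction holds it. Past 1.4 it is clear of the lid; farther round gives more room.
- keeper_hinge (a point): Point on the pivot axis of the keeper arm at mid-thickness of the bar, at (-76, -56, 50) mm in the case's frame.
- keeper_knob (a point): Centre of the upright black knob at the free end of the keeper arm: a cylinder 16 mm in diameter, 34 mm tall (17 mm above and below this point), 106 mm from the pivot axis.
- lid: Aluminium lid, a plate 150 (x) x 56 (y) x 8 mm with an upright rib near its front end, about 0.25 kg. Origin: centre of its underside; z points up out of its upper face, -x towards the rib end.
- lid_mid (a point): Centre of the lid's plate, half-way up its 8 mm; axes as the lid's. The place to hold it for carrying is here, across the 56 mm width.
- lid_rib (a point): Centre of the pull rib: 12 mm thick (x), 40 mm wide (y), 26 mm tall, standing on the plate 58 mm from its middle towards -x; this point is half-way up it, 13 mm above the plate's upper face. Axes as the lid's.
- rack_seat (a point): Lid rack, fixed: plywood spine 166 (x) x 40 (y) x 20 mm high between two end boards 70 mm wide, 42 mm high. This point is the centre of the spine's top, where the middle of the lid's underside belongs. x runs along the spine. The 150 mm lid has 8 mm to spare at each end; the long sides are open, the lid overhanging 8 mm each side. Either end of the lid may go to either end.
- punch_a: Black belt punch 12 x 95 x 12 mm lying in the case; stays there. Origin: centre of its underside.
- punch_b: Grey belt punch 10 x 95 x 10 mm lying in the case; stays there. Origin: centre of its underside.
- marker: Marker with a red cap, 19 x 139 x 16 mm, long axis y, lying on the bench; bystander. Origin: centre of its underside.
- tape_roll: Roll of masking tape lying flat, 101 mm in diameter, 24 mm tall; bystander. Origin: centre of its underside.
There are look-alikes about, which are no part of the job. Several things have the shape of the lid; the one meant has the colours described above.

How it is judged:
By the outcome, as a careful person would: the job done as asked, in the order asked, and still so for the second after the job is handed in, with the robot touching nothing.
It also fails if it takes over 67 s, if anything falls off the work surface, if the arm or the gripper's body presses on something with over 40 N, if the wrist force passes 120 N, or if a joint passes its speed limit or range.

## Working session

There is one attempt and no reset: what is moved stays moved. The work goes in short steps, Python scripts to look and compute and a tool call to move; the robot and the scene stay as the last step left them, time stands still between calls to the robot, and variables do not carry over. Pictures are saved under pics/ and viewed, at most 10 in all, crops included, and the job is handed in when it is done.

Besides the shell and the picture viewer there is one more tool, called after "Emit:" by a JSON object that holds its "name" and its "arguments". carry_out: Moves the arm, as the interface text tells. Shifts and turns lie within -1 to 1; 1 stands for 0.02 m of shift or 30 degrees of turn. Its arguments: {"type":"object","properties":{"plan":{"type":"array","items":{"type":"array","items":{"type":"array","items":{"type":"number","minimum":-1,"maximum":1}}}},"gripper":{"type":"number"}},"required":["plan"]}

```bash
mkdir -p pics; ls; cat > h.py <<'E'
import numpy as np, cv2
from rig import observe, grab_frame, job_done
def f(fr): return 240/np.tan(np.radians(fr["vfov"])/2)
def cloud(fr):
    F=f(fr); v,u=np.mgrid[0:480,0:640]; z=fr["range_z"]
    P=np.stack([(u-fr["cx"])*z/F,(v-fr["cy"])*z/F,z],-1)
    T=np.array(fr["pose"]); W=P@T[:3,:3].T+T[:3,3]; W[z<=0]=np.nan
    return W
def ray(fr,u,v,h):
    T=np.array(fr["pose"]); d=T[:3,:3]@np.array([(u-fr["cx"])/f(fr),(v-fr["cy"])/f(fr),1]); o=T[:3,3]
    return o+d*(h-o[2])/d[2]
def save(fr,n): cv2.imwrite(f"pics/{n}.png",fr["image"])
E
python3 - <<'E'
from h import *
import pickle
for n in ["scene","top"]:
    fr=grab_frame(n); save(fr,n+"0"); pickle.dump(fr,open(n+"0.pkl","wb")); print(n,fr["vfov"],np.round(fr["pose"],3).tolist(),np.isfinite(cloud(fr)).mean())
s=observe(); print(s["position"],s["orientation"],s["time"],s["finger_gap"])
E
```

```text
pics
scene 43.38977546428833 [[0.661, -0.378, 0.649, -0.6], [-0.751, -0.317, 0.579, -0.802], [-0.013, -0.87, -0.493, 0.967], [0.0, 0.0, 0.0, 1.0]] 0.9308854166666667
top 46.682876286538345 [[0.02, -0.993, 0.112, 0.41], [-1.0, -0.02, 0.007, 0.225], [-0.005, -0.112, -0.994, 1.512], [0.0, 0.0, 0.0, 1.0]] 0.9959147135416667
[0.24407006 0.52014511 0.25250946] [-2.73829504e-04  2.17637129e-01  9.76029393e-01 -7.93155008e-04] 0.1 0.08535316502591614
```

View pics/top0.png

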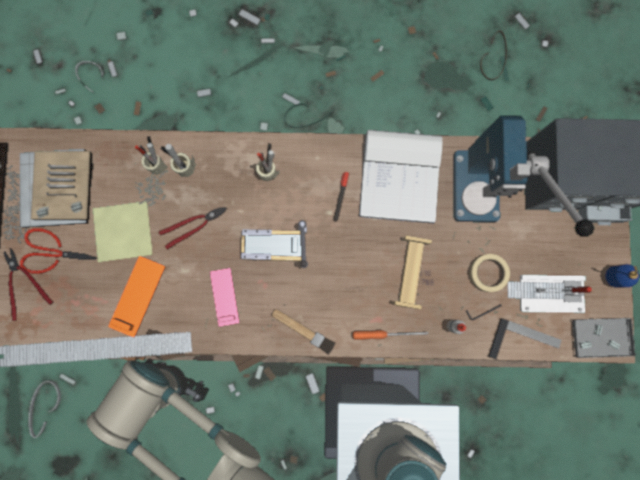

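View pics/scene0.png

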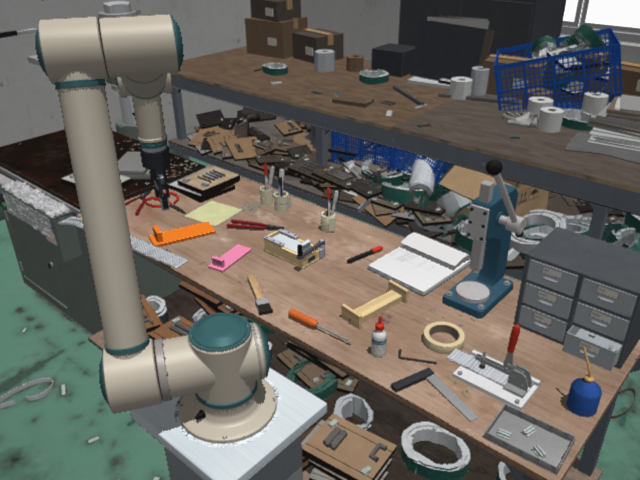

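Top view: the case with the aluminium lid is at about (272,244), with its front (keeper, pivot near (303,224), knob near (303,262)) facing image right. The rack is at about (412,271), the tape at (490,273) and the marker at (342,195). The orange and pink lids are look-alikes.

```bash
python3 - <<'E'
from h import *
import pickle
fr=pickle.load(open("top0.pkl","rb")); W=cloud(fr)
def box(name,u0,u1,v0,v1,z0,z1):
    w=W[v0:v1,u0:u1]; m=(w[...,2]>z0)&(w[...,2]<z1)
    pts=w[m][:,:2].astype(np.float32); c,s,a=cv2.minAreaRect(pts); print(name,m.sum(),np.round(c,4),np.round(s,4),round(a,2),np.round(np.median(w[m][:,2]),4))
print("table z",np.nanmedian(W[280:300,260:320,2]))
box("case",225,325,205,285,.025,.075)
box("case hi",225,325,205,285,.046,.075)
box("rack",390,440,225,315,.014,.06)
box("rackhi",390,440,225,315,.033,.06)
for n,(u,v) in dict(piv=(303,226),knob=(303,262),case=(272,244)).items(): print(n,ray(fr,u,v,.05),W[v,u])
im=cv2.resize(fr["image"][200:320,230:440],None,fx=3.8,fy=3.8,interpolation=cv2.INTER_CUBIC); cv2.imwrite("pics/c0.png",im)
fr=grab_frame("wrist"); print(fr["vfov"],fr["cx"],fr["cy"],np.round(fr["pose"],3).tolist())
E
```

```text
table z 0.0008184173430653141
case 1998 [0.5662 0.3353] [0.1259 0.1742] 2.7 0.0448
case hi 866 [0.5662 0.3353] [0.1259 0.1742] 2.7 0.0529
rack 1165 [ 0.502  -0.0342] [0.0704 0.1864] 81.12 0.0217
rackhi 217 [ 0.502  -0.0344] [0.0699 0.1864] 81.12 0.0422
piv [0.61653191 0.2586338  0.05      ] [0.61533797 0.2584389  0.05845777]
knob [0.52077829 0.25652554 0.05      ] [0.51735519 0.25554847 0.09523046]
case [0.56685746 0.33958136 0.05      ] [0.56788249 0.34033107 0.04043761]
66.33758364777333 316.43603900128346 238.2393468790865 [[0.426, 0.867, 0.26, 0.178], [0.905, -0.407, -0.124, 0.552], [-0.002, 0.288, -0.958, 0.374], [0.0, 0.0, 0.0, 1.0]]
```

View pics/c0.png

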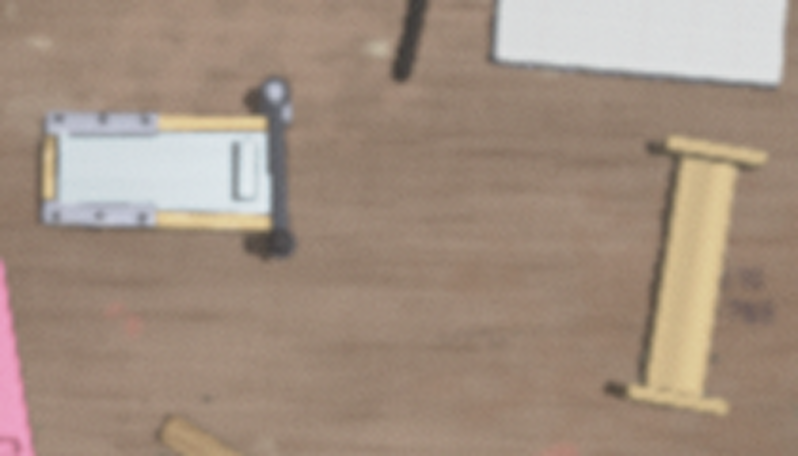

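The crop shows the case front (keeper, rib) to the right, with a clear bench area between the case and the rack. I'll move above the case for a close look with the wrist camera.

```bash
cat >> h.py <<'E'
def yang():
    w,x,y,z=observe()["orientation"]; return np.degrees(np.arctan2(1-2*(x*x+z*z),2*(x*y-w*z)))
def plan(tgt,ya1,n,p0=None,ya0=None):
    """mean rows (tx,ty,tz,yaw) for straight world move from p0/ya0 to tgt/ya1 in n rows"""
    p0=np.array(observe()["position"] if p0 is None else p0); ya0=yang() if ya0 is None else ya0
    d=(np.array(tgt)-p0)/n; out=[]
    for i in range(n):
        a=np.radians(ya0+(ya1-ya0)*i/n); ty=np.array([np.cos(a),np.sin(a)]); tx=np.array([-ty[1],ty[0]])
        out.append([round(float(d[:2]@tx)/.02,2),round(float(d[:2]@ty)/.02,2),round(float(-d[2])/.02,2),round(-(ya1-ya0)/n/30,3)])
    for i in range(0,n,10): print(out[i:i+10])
E
python3 - <<'E'
from h import *
print(yang()); plan([.54,.36,.25],1.5,20)
E
```

```text
64.85999153057297
[[-0.84, -0.05, 0.01, np.float64(0.106)], [-0.84, -0.0, 0.01, np.float64(0.106)], [-0.84, 0.04, 0.01, np.float64(0.106)], [-0.84, 0.09, 0.01, np.float64(0.106)], [-0.83, 0.14, 0.01, np.float64(0.106)], [-0.82, 0.18, 0.01, np.float64(0.106)], [-0.81, 0.23, 0.01, np.float64(0.106)], [-0.8, 0.27, 0.01, np.float64(0.106)], [-0.78, 0.32, 0.01, np.float64(0.106)], [-0.76, 0.36, 0.01, np.float64(0.106)]]
[[-0.74, 0.4, 0.01, np.float64(0.106)], [-0.72, 0.44, 0.01, np.float64(0.106)], [-0.69, 0.48, 0.01, np.float64(0.106)], [-0.66, 0.52, 0.01, np.float64(0.106)], [-0.63, 0.55, 0.01, np.float64(0.106)], [-0.6, 0.59, 0.01, np.float64(0.106)], [-0.57, 0.62, 0.01, np.float64(0.106)], [-0.53, 0.65, 0.01, np.float64(0.106)], [-0.5, 0.68, 0.01, np.float64(0.106)], [-0.46, 0.7, 0.01, np.float64(0.106)]]
```

Emit:
{"name": "carry_out", "arguments": {"plan": [[[-0.84, -0.05, 0, 0.106], [-0.84, 0, 0, 0.106], [-0.84, 0.04, 0, 0.106], [-0.84, 0.09, 0, 0.106], [-0.83, 0.14, 0, 0.106], [-0.82, 0.18, 0, 0.106], [-0.81, 0.23, 0, 0.106], [-0.8, 0.27, 0, 0.106], [-0.78, 0.32, 0, 0.106], [-0.76, 0.36, 0, 0.106]]], "gripper": 0}}

```text
time: 0.98
position: [0.3928, 0.4396, 0.253]
orientation: [-0.0, 0.478, 0.878, -0.0]
force: [-0.2, 0.2, -0.1]
finger_gap: -0.0
gripper_force: 0.0
```

Emit:
{"name": "carry_out", "arguments": {"plan": [[[-0.74, 0.4, 0, 0.106], [-0.72, 0.44, 0, 0.106], [-0.69, 0.48, 0, 0.106], [-0.66, 0.52, 0, 0.106], [-0.63, 0.55, 0, 0.106], [-0.6, 0.59, 0, 0.106], [-0.57, 0.62, 0, 0.106], [-0.53, 0.65, 0, 0.106], [-0.5, 0.68, 0, 0.106], [-0.46, 0.7, 0, 0.106]]]}}

```text
time: 1.82
position: [0.5405, 0.3594, 0.2528]
orientation: [-0.0, 0.7, 0.714, -0.0]
force: [-0.2, 0.8, 0.2]
finger_gap: -0.0
gripper_force: 0.0
```

```bash
python3 - <<'E'
from h import *
import pickle
s=observe(); print(s["position"],yang(),s["time"],s["joint_positions"],s["force"],s["finger_gap"])
fr=grab_frame("wrist"); save(fr,"w1"); pickle.dump(fr,open("w1.pkl","wb"))
E
```

```text
[0.54052267 0.35935388 0.25284355] 1.1005094457443307 1.8167 [4.79565200e-01 3.88845953e-01 1.33562870e+00 6.96107413e-05
 1.41790926e+00 4.60346951e-01] [-0.24911265  0.82181079  0.20982594] -3.8906316983591214e-05
```

View pics/w1.png

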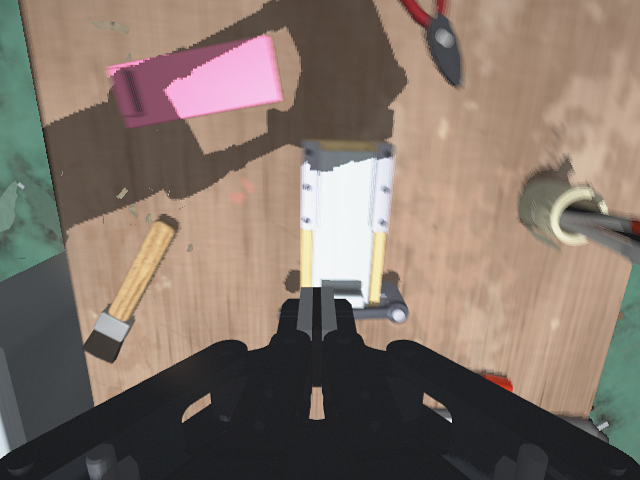

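Wrist view: the case runs from its rear end at (350,145) to its front at about (340,305). The rails are at (308,190) and (383,190) and the keeper pivot is at (397,314). The fingers hide the knob. I'll fit the case pose from depth.

```bash
python3 - <<'E'
from h import *
import pickle
fr=pickle.load(open("w1.pkl","rb")); W=cloud(fr)
print("table",np.nanmedian(W[330:350,200:220,2] if False else W[200:240,190:250,2]))
w=W[120:300,280:410]; z=w[...,2]
for n,lo,hi in [("rails",.048,.058),("all",.03,.058)]:
    m=(z>lo)&(z<hi); m=cv2.morphologyEx(m.astype(np.uint8),cv2.MORPH_OPEN,np.ones((3,3)))>0
    p=w[m]; c,s,a=cv2.minAreaRect(p[:,:2].astype(np.float32)); print(n,m.sum(),c,s,a,np.median(p[:,2]))
# long direction: wall edges left/right by row slices along y
m=(z>.03)&(z<.058); p=w[m]
ys=np.arange(.27,.41,.01); L=[];R=[]
for y in ys:
    q=p[abs(p[:,1]-y)<.004]
    L.append(np.percentile(q[:,0],1));R.append(np.percentile(q[:,0],99))
print(np.round(L,4),np.round(R,4)); 
for e in(L,R): print(np.polyfit(ys[2:-1]-.335,e[2:-1],1))
# pivot
v,u=314,397; print("piv",W[v-3:v+4:3,u-3:u+4:3].reshape(-1,3).round(4)[[0,4,8]], ray(fr,398,314,.056))
# top view knob and pivot
t=pickle.load(open("top0.pkl","rb")); T=cloud(t)
for a,b in [((255,275),(290,318)),((215,238),(290,318))]:
    r=T[a[0]:a[1],b[0]:b[1]]; q=r[(r[...,2]>.056)&(r[...,2]<.09)]; print(len(q),q.mean(0),q.min(0),q.max(0))
E
```

```text
table 0.0005905296103393132
rails 3527 (0.5645217895507812, 0.3553927540779114) (0.1357312798500061, 0.07806248962879181) 89.56492614746094 0.052591662860728305
all 12946 (0.5774306058883667, 0.3453606367111206) (0.1555985063314438, 0.10400205105543137) 89.83165740966797 0.04297415470508789
[0.5255 0.5254 0.5259 0.5263 0.5265 0.5262 0.5262 0.5265 0.5264 0.5265
 0.5269 0.5263 0.5264 0.5262] [0.6287 0.6032 0.6021 0.6027 0.6023 0.6025 0.6024 0.6025 0.6024 0.6025
 0.6027 0.6025 0.6027 0.6028]
[0.00355413 0.5263547 ]
[0.00302735 0.60247126]
piv [[0.6168 0.2671 0.0587]
 [0.6201 0.2636 0.058 ]
 [0.6231 0.2607 0.0585]] [0.62158645 0.26255614 0.056     ]
36 [0.51890669 0.25451194 0.07646668] [0.50715663 0.24791246 0.05603776] [0.53841634 0.26146654 0.08994621]
46 [0.610657   0.26196593 0.05973162] [0.5841002  0.25062283 0.05649797] [0.62880613 0.28362819 0.07073339]
```

Emit:
{"name": "carry_out", "arguments": {"plan": [[[-0.37, -0.13, 0.75, 0], [-0.37, -0.13, 0.75, 0], [-0.37, -0.13, 0.75, 0], [-0.37, -0.13, 0.75, 0], [-0.37, -0.13, 0.75, 0], [-0.37, -0.13, 0.75, 0], [-0.37, -0.13, 0.75, 0], [-0.37, -0.13, 0.75, 0], [-0.37, -0.13, 0.75, 0], [-0.37, -0.13, 0.75, 0]]]}}

```text
time: 2.7
position: [0.5149, 0.2852, 0.1025]
orientation: [-0.0, 0.699, 0.715, -0.0]
force: [0.5, 0.0, -0.2]
finger_gap: 0.0003
gripper_force: 0.0
```

```bash
python3 - <<'E'
from h import *
fr=grab_frame("scene"); 
im=cv2.resize(fr["image"][200:300,220:353],None,fx=6,fy=6,interpolation=cv2.INTER_CUBIC); cv2.imwrite("pics/s1.png",im)
P=np.array([.6205,.264]); r=.108
al=np.linspace(-.2,2.05,21); X=np.array([P+r*np.array([-np.cos(a),-np.sin(a)]) for a in al])
d=np.diff(X,axis=0); a=np.radians(yang()); ty=np.array([np.cos(a),np.sin(a)]); tx=np.array([-ty[1],ty[0]])
print(X[0],observe()["position"]); R=np.round(np.c_[d@tx,d@ty]/.02,2); print(R[:10].tolist());print(R[10:].tolist())
E
```

```text
[0.51465281 0.28545629] [0.51217467 0.28295295 0.09939956]
[[-0.6, -0.1], [-0.61, -0.03], [-0.61, 0.04], [-0.6, 0.1], [-0.58, 0.17], [-0.56, 0.23], [-0.53, 0.3], [-0.49, 0.35], [-0.45, 0.41], [-0.4, 0.45]]
[[-0.35, 0.5], [-0.29, 0.53], [-0.23, 0.56], [-0.16, 0.58], [-0.1, 0.6], [-0.03, 0.61], [0.04, 0.61], [0.11, 0.6], [0.17, 0.58], [0.24, 0.56]]
```

View pics/s1.png

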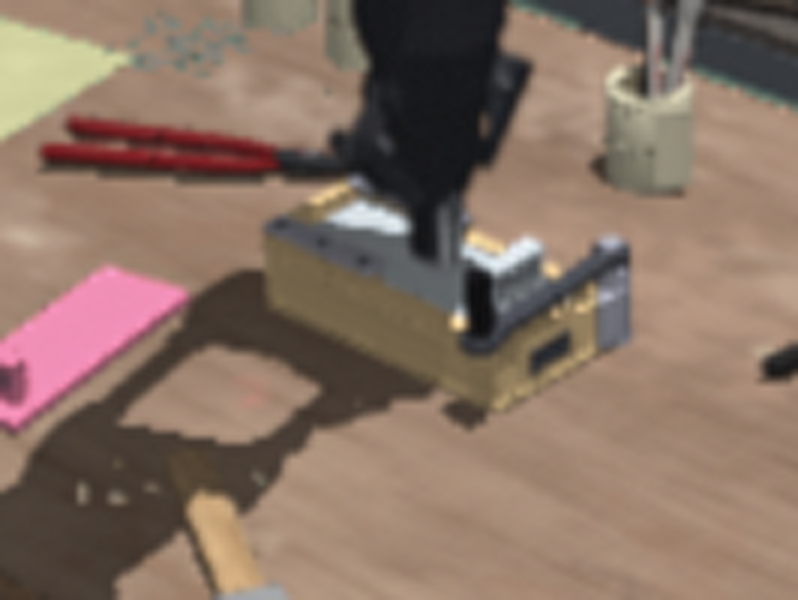

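The fingertips are above and behind the knob, at (480,300) in the crop. I'll lower them and sweep the arc.

Emit:
{"name": "carry_out", "arguments": {"plan": [[[0, 0, 0.35, 0], [0, 0, 0.35, 0], [0, 0, 0.35, 0], [0, 0, 0.32, 0], [0, 0, 0, 0], [0, 0, 0, 0], [-0.3, 0, 0, 0], [-0.3, 0, 0, 0], [-0.3, 0, 0, 0], [-0.3, 0, 0, 0]]]}}

```text
time: 3.58
position: [0.5166, 0.2608, 0.0764]
orientation: [0.0, 0.699, 0.715, 0.001]
force: [0.7, 0.8, -0.7]
finger_gap: 0.0002
gripper_force: 0.4
```

Emit:
{"name": "carry_out", "arguments": {"plan": [[[-0.61, 0.0, 0, 0], [-0.61, 0.04, 0, 0], [-0.6, 0.1, 0, 0], [-0.58, 0.17, 0, 0], [-0.56, 0.23, 0, 0], [-0.53, 0.3, 0, 0], [-0.49, 0.35, 0, 0], [-0.45, 0.41, 0, 0], [-0.4, 0.45, 0, 0], [-0.35, 0.5, 0, 0]]]}}

```text
time: 4.42
position: [0.5701, 0.1578, 0.0757]
orientation: [-0.0, 0.699, 0.715, -0.0]
force: [-0.3, 0.4, 0.0]
finger_gap: 0.0001
gripper_force: 0.3
```

Emit:
{"name": "carry_out", "arguments": {"plan": [[[-0.1, 0.55, 0, 0], [-0.1, 0.58, 0, 0], [-0.1, 0.6, 0, 0], [-0.05, 0.6, 0, 0], [0, 0.6, 0, 0], [0.05, 0.6, 0, 0], [0.1, 0.58, 0, 0], [0.17, 0.57, 0, 0], [0.2, 0.55, 0, 0], [0, 0, 0, 0]]]}}

```text
time: 5.25
position: [0.6772, 0.1655, 0.0758]
orientation: [0.001, 0.699, 0.715, 0.002]
force: [0.4, -0.2, -0.1]
finger_gap: 0.0
gripper_force: 0.0
```

Emit:
{"name": "carry_out", "arguments": {"plan": [[[0, 0, -1, 0], [0, 0, -1, 0], [0, 0, -1, 0], [0, -0.5, -1, 0], [0.5, -0.9, -0.5, 0], [0.9, -0.9, 0, 0], [0.9, -0.9, 0, 0], [0.9, -0.9, 0, 0], [0.9, -0.9, 0, 0], [0, 0, 0, 0]]]}}

```text
time: 6.08
position: [0.5682, 0.2471, 0.166]
orientation: [-0.002, 0.698, 0.716, -0.001]
force: [-0.5, 0.4, -0.9]
finger_gap: -0.0001
gripper_force: 0.0
```

```bash
python3 - <<'E'
from h import *
s=observe(); print(s["position"],yang(),s["time"],s["force"])
fr=grab_frame("top"); cv2.imwrite("pics/t2.png",cv2.resize(fr["image"][150:320,220:440],None,fx=3.5,fy=3.5))
T=cloud(fr); r=T[185:240,295:360]; m=(r[...,2]>.04)&(r[...,2]<.09)&(r[...,1]<.25); q=r[m]; print(len(q),q.min(0),q.max(0))
E
```

```text
[0.56816807 0.24714743 0.16603674] 1.4425031432043682 6.0833 [-0.5136473   0.35995422 -0.94667949]Traceback (most recent call last):
  File "<stdin>", line 4, in <module>
    return umr_minimum(a, axis, None, out, keepdims, initial, where)
ValueError: zero-size array to reduction operation minimum which has no identity
```

View pics/t2.png

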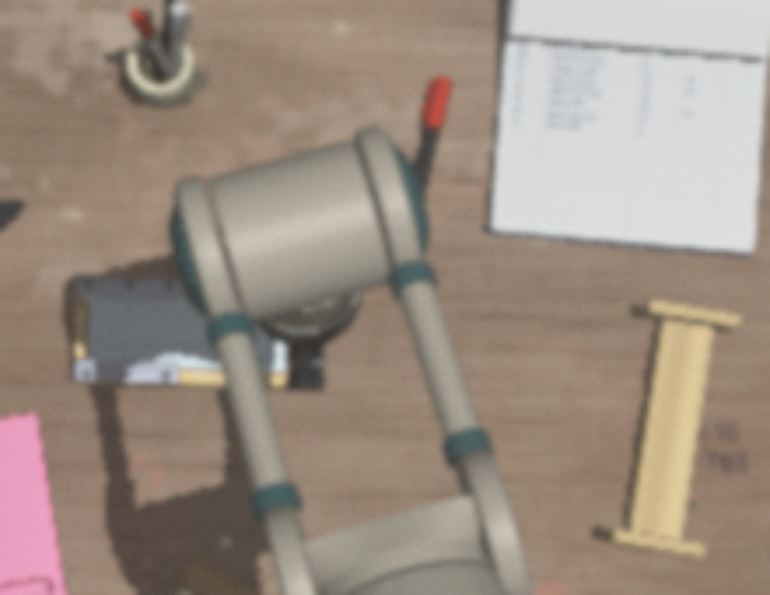

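The arm hides the keeper from above, so I'll check it in the scene camera's depth.

```bash
python3 - <<'E'
from h import *
for n in("scene","wrist"):
    T=cloud(grab_frame(n)).reshape(-1,3); P=np.array([.6205,.264]); d=T[:,:2]-P; r=np.hypot(*d.T)
    m=(T[:,2]>.03)&(T[:,2]<.072)&(r>.03)&(r<.125)&(T[:,1]<.25); q=T[m]; th=np.arctan2(-d[m,1],-d[m,0])
    print(n,m.sum(),np.round(np.percentile(th,[5,25,50,75,95]),2) if m.sum() else '')
    k=r[m]>.095; print(q[k].mean(0) if k.any() else '',k.sum(),np.median(th[k]) if k.any() else '')
E
```

```text
scene 115 [2.06 2.18 2.21 2.25 2.32]
[0.68385867 0.18052548 0.05790351] 52 2.217836912190406
wrist 2173 [2.18 2.23 2.28 2.33 2.38]
[0.6857763  0.18802903 0.05929969] 676 2.28149514767296
```

Emit:
{"name": "carry_out", "arguments": {"plan": [[[0.3, -0.03, 0.3, 0.01], [0.3, -0.03, 0.3, 0.01], [0.3, -0.03, 0.3, 0.01], [0.3, -0.03, 0.3, 0.01], [0.3, -0.03, 0.3, 0.01], [0.25, -0.03, 0.3, 0], [0, 0, 0, 0], [0, 0, 0, 0], [0, 0, 0, 0], [0, 0, 0, 0]]], "gripper": 62}}

```text
time: 7.07
position: [0.5685, 0.2793, 0.1303]
orientation: [0.0, 0.709, 0.706, 0.0]
force: [-0.4, 0.3, -1.0]
finger_gap: 0.062
gripper_force: 0.0
```

```bash
python3 - <<'E'
from h import *
s=observe(); print(s["position"],yang(),s["finger_gap"])
for n in("scene","wrist"):
    fr=grab_frame(n); T=cloud(fr); b=fr["image"].min(-1)
    m=(T[...,2]>.06)&(T[...,2]<.0735)&(abs(T[...,0]-.565)<.026)&(abs(T[...,1]-.28)<.03)&(b>90)
    q=T[m]; print(n,m.sum(), *( (np.round(q.min(0),4),np.round(q.max(0),4),np.round(q.mean(0),4)) if m.any() else ()))
    if n=="wrist" and m.sum()>30:
        mt=q[q[:,2]>.065]; print(cv2.minAreaRect(mt[:,:2].astype(np.float32)))
save(fr,"w3")
E
```

```text
[0.56847913 0.27925644 0.13031498] -0.24332905161907062 0.06196174173964823
scene 45 [0.5408 0.2722 0.0603] [0.5821 0.2894 0.0706] [0.5594 0.2792 0.0652]
wrist 1706 [0.5442 0.2766 0.06  ] [0.5842 0.2889 0.0706] [0.5644 0.2836 0.068 ]
((0.5642703771591187, 0.2828146815299988), (0.01218708697706461, 0.040042802691459656), 89.4640884399414)
```

View pics/w3.png

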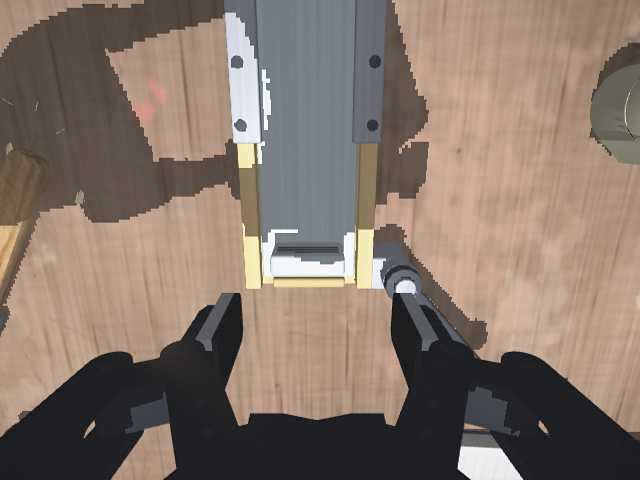

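The rib is at (308,262) in the wrist view and clear. The keeper has swung well away, with its pivot at (403,280). Next I'll grip the rib across its 40 mm.

Emit:
{"name": "carry_out", "arguments": {"plan": [[[0.09, -0.1, 0.3, 0], [0.09, -0.1, 0.3, 0], [0, 0, 0.4, 0], [0, 0, 0.4, 0], [0, 0, 0.4, 0], [0, 0, 0.4, 0], [0, 0, 0.4, 0], [0, 0, 0.4, 0], [0, 0, 0.2, 0], [0, 0, 0, 0]]], "gripper": 50}}

```text
time: 8.0
position: [0.5635, 0.2827, 0.0645]
orientation: [-0.001, 0.709, 0.706, -0.001]
force: [-0.8, -0.6, -1.6]
finger_gap: 0.0502
gripper_force: 0.0
```

Emit:
{"name": "carry_out", "arguments": {"plan": [[[0, 0, 0, 0], [0, 0, 0, 0], [0, 0, 0, 0], [0, 0, 0, 0], [0, 0, 0, 0], [0, 0, 0, 0], [0, 0, 0, 0], [0, 0, 0, 0], [0, 0, 0, 0], [0, 0, 0, 0]]], "gripper": 30}}

```text
time: 8.83
position: [0.5643, 0.2829, 0.0659]
orientation: [0.0, 0.709, 0.706, 0.0]
force: [0.2, 0.3, -2.4]
finger_gap: 0.0386
gripper_force: 60.4
```

Emit:
{"name": "carry_out", "arguments": {"plan": [[[0, 0, -0.07, 0], [0, 0, -0.07, 0], [0, 0, -0.07, 0], [0, 0, -0.07, 0], [0, 0, -0.07, 0], [0, 0, -0.04, 0], [0, 0, 0, 0], [0, 0, 0, 0], [0, 0, 0, 0], [0, 0, 0, 0]]]}}

```text
time: 9.67
position: [0.564, 0.2832, 0.073]
orientation: [-0.0, 0.709, 0.706, -0.0]
force: [2.4, 3.9, -12.4]
finger_gap: 0.0385
gripper_force: 61.6
```

```bash
python3 - <<'E'
from h import *
s=observe(); print(s["position"],s["force"],s["wrist_torque"],s["finger_gap"])
T=cloud(grab_frame("wrist")); 
# lid top plane along y
for y in np.arange(.295,.42,.015):
    m=(abs(T[...,1]-y)<.004)&(abs(T[...,0]-.5645)<.018)&(T[...,2]<.065)&(T[...,2]>.03); print(round(y,3),m.sum(),np.round(np.median(T[m][:,2]),4))
E
```

```text
[0.56397014 0.28321082 0.07302759] [  2.44010397   3.86062122 -12.4185185 ] [-0.03092375 -0.25421484 -0.02633432] 0.038537755551163476
0.295 1486 0.0493
0.31 1592 0.0488
0.325 1731 0.0484
0.34 1880 0.048
0.355 2047 0.0475
0.37 2196 0.047
0.385 2400 0.0466
0.4 1412 0.0462
0.415 0 nan
  return _methods._mean(a, axis=axis, dtype=dtype,
  ret = ret.dtype.type(ret / rcount)
```

Emit:
{"name": "carry_out", "arguments": {"plan": [[[-0.25, 0, 0, 0], [-0.25, 0, -0.01, 0], [-0.25, 0, -0.01, 0], [-0.25, 0, -0.01, 0], [-0.25, 0, -0.01, 0], [-0.25, 0, -0.01, 0], [-0.25, 0, -0.01, 0], [-0.25, 0, -0.01, 0], [-0.25, 0, -0.01, 0], [-0.25, 0, -0.01, 0]]]}}

```text
time: 10.55
position: [0.5641, 0.2322, 0.0758]
orientation: [0.0, 0.709, 0.706, 0.0]
force: [-0.6, 2.9, -7.5]
finger_gap: 0.0385
gripper_force: 61.9
```

Emit:
{"name": "carry_out", "arguments": {"plan": [[[-0.25, 0, -0.02, 0], [-0.25, 0, -0.02, 0], [-0.25, 0, -0.02, 0], [-0.25, 0, -0.02, 0], [-0.25, 0, -0.02, 0], [-0.25, 0, -0.02, 0], [-0.25, 0, -0.05, 0], [-0.25, 0, -0.1, 0], [-0.25, 0, -0.1, 0], [0, 0, -0.1, 0]]]}}

```text
time: 11.38
position: [0.5639, 0.1868, 0.0853]
orientation: [0.0, 0.709, 0.705, -0.0]
force: [-0.1, -0.6, -2.5]
finger_gap: 0.0389
gripper_force: 62.5
```

```bash
cat > lidz.py <<'E'
from h import *
s=observe(); print(s["position"],s["force"],s["finger_gap"],s["time"])
T=cloud(grab_frame("wrist")); px,py=s["position"][:2]
for d in np.arange(.015,.14,.02):
    m=(abs(T[...,1]-py-d)<.004)&(abs(T[...,0]-px)<.018)&(T[...,2]<s["position"][2]+.02); print(round(d,3),m.sum(),np.round(np.median(T[m][:,2]),4) if m.any() else '')
E
python3 lidz.py
```

```text
[0.5639072  0.18683071 0.08528643] [-0.12376306 -0.62930933 -2.53846637] 0.038917327596623134 11.3833
0.015 1510 0.0614
0.035 1659 0.0608
0.055 1828 0.0603
0.075 2067 0.0596
0.095 2290 0.0591
0.115 1962 0.0584
0.135 0
```

Emit:
{"name": "carry_out", "arguments": {"plan": [[[-0.55, -0.17, -0.1, 0], [-0.55, -0.17, 0, 0], [-0.55, -0.17, 0, 0], [-0.55, -0.17, 0, 0], [-0.55, -0.17, 0, 0], [-0.55, -0.17, 0, 0], [-0.55, -0.17, 0, 0], [-0.55, -0.17, 0, 0], [-0.55, -0.17, 0, 0], [-0.55, -0.17, 0, 0]]]}}

```text
time: 12.27
position: [0.529, 0.0769, 0.087]
orientation: [0.0, 0.709, 0.706, 0.0]
force: [-0.4, -0.7, -3.0]
finger_gap: 0.0384
gripper_force: 62.5
```

Emit:
{"name": "carry_out", "arguments": {"plan": [[[0, 0, 0.3, 0], [0, 0, 0.3, 0], [0, 0, 0.3, 0], [0, 0, 0.3, 0], [0, 0, 0.3, 0], [0, 0, 0.3, 0], [0, 0, 0.3, 0], [0, 0, 0.2, 0], [0, 0, 0, 0], [0, 0, 0, 0]]]}}

```text
time: 13.1
position: [0.5292, 0.0782, 0.0406]
orientation: [-0.0, 0.709, 0.706, -0.0]
force: [-0.1, -0.1, -1.9]
finger_gap: 0.0385
gripper_force: 62.5
```

```bash
python3 lidz.py
```

```text
[0.52923148 0.07820224 0.04056569] [-0.10474853 -0.06699954 -1.93220048] 0.03849199962439307 13.1
0.015 1504 0.0167
0.035 1656 0.0162
0.055 1831 0.0156
0.075 2068 0.015
0.095 2313 0.0144
0.115 1966 0.0139
0.135 0
```

Emit:
{"name": "carry_out", "arguments": {"plan": [[[0, 0, 0.1, 0], [0, 0, 0.1, 0], [0, 0, 0.05, 0], [0, 0, 0.05, 0], [0, 0, 0.04, 0], [0, 0, 0.04, 0], [0, 0, 0.03, 0], [0, 0, 0.02, 0], [0, 0, 0, 0], [0, 0, 0, 0]]]}}

```text
time: 13.98
position: [0.5296, 0.0779, 0.0326]
orientation: [0.0, 0.709, 0.706, 0.0]
force: [-1.3, -2.7, 2.0]
finger_gap: 0.0387
gripper_force: 63.0
```

```bash
python3 lidz.py
```

```text
[0.5295884  0.07788955 0.03259504] [-1.25330789 -2.69135402  2.04011819] 0.03873966907236604 13.9833
0.015 1506 0.0091
0.035 1669 0.009
0.055 1882 0.009
0.075 2095 0.0088
0.095 2399 0.0087
0.115 1773 0.0086
0.135 0
```

Emit:
{"name": "carry_out", "arguments": {"plan": [[[0, 0, 0.015, 0], [0, 0, 0.015, 0], [0, 0, 0, 0], [0, 0, 0, 0], [0, 0, 0, 0], [0, 0, 0, 0], [0, 0, 0, 0], [0, 0, 0, 0], [0, 0, 0, 0], [0, 0, 0, 0]]]}}

```text
time: 14.87
position: [0.5296, 0.078, 0.0319]
orientation: [0.0, 0.709, 0.706, 0.0]
force: [-0.8, -3.9, 5.2]
finger_gap: 0.0384
gripper_force: 63.3
```

Emit:
{"name": "carry_out", "arguments": {"plan": [[[0, 0, 0, 0], [0, 0, 0, 0], [0, 0, 0, 0], [0, 0, 0, 0], [0, 0, 0, 0], [0, 0, 0, 0], [0, 0, 0, 0], [0, 0, 0, 0], [0, 0, 0, 0], [0, 0, 0, 0]]], "gripper": 56}}

```text
time: 15.7
position: [0.5294, 0.0781, 0.0317]
orientation: [0.0, 0.709, 0.706, 0.0]
force: [0.1, -0.1, -0.3]
finger_gap: 0.0558
gripper_force: 0.0
```

Emit:
{"name": "carry_out", "arguments": {"plan": [[[0, 0, -0.5, 0], [0, 0, -0.5, 0], [0, 0, -0.5, 0], [0, 0, -0.7, 0], [0, 0, -0.7, 0], [0.4, 0, -0.7, 0], [0.6, 0, -0.7, 0], [0.6, 0, -0.7, 0], [0.6, 0, 0, 0], [0.6, 0, 0, 0]]]}}

```text
time: 16.53
position: [0.5303, 0.1349, 0.1333]
orientation: [0.001, 0.709, 0.706, 0.001]
force: [0.1, -0.6, -0.0]
finger_gap: 0.0559
gripper_force: 0.0
```

```bash
cat > lid.py <<'E'
from h import *
s=observe(); print(s["position"],yang(),s["force"],s["finger_gap"],s["time"])
fr=grab_frame("wrist"); T=cloud(fr); z=T[...,2]
m=((z>.0055)&(z<.0115)&(abs(T[...,0]-.53)<.06)&(T[...,1]>.02)&(T[...,1]<.24)).astype(np.uint8)
m=cv2.morphologyEx(m,cv2.MORPH_OPEN,np.ones((3,3)))
q=T[m>0]; print(len(q),cv2.minAreaRect(q[:,:2].astype(np.float32)),q[:,:2].min(0),q[:,:2].max(0))
for y in np.arange(.09,.22,.02):
    k=q[abs(q[:,1]-y)<.003]; print(round(y,2),np.round([k[:,0].min(),k[:,0].max()],4) if len(k) else '')
r=T[(z>.028)&(z<.038)&(abs(T[...,0]-.53)<.03)&(abs(T[...,1]-.078)<.03)]; print("rib",len(r),cv2.minAreaRect(r[:,:2].astype(np.float32)) if len(r)>5 else '')
E
python3 lid.py
```

```text
[0.53030473 0.13493497 0.13328878] -0.25455120518203445 [ 0.0503192  -0.62419662 -0.04132603] 0.0558937425895501 16.5333
15040 ((0.5303763151168823, 0.13566268980503082), (0.1494801938533783, 0.05613698437809944), 89.99354553222656) [0.50231362 0.06091963] [0.55845201 0.21039996]
0.09 [0.5029 0.5584]
0.11 [0.5029 0.5578]
0.13 [0.5029 0.558 ]
0.15 [0.5023 0.5584]
0.17 [0.5024 0.5577]
0.19 [0.5024 0.558 ]
0.21 [0.5026 0.5581]
rib 1148 ((0.5301980972290039, 0.07803432643413544), (0.01306438259780407, 0.03964437171816826), 89.89962005615234)
```

```bash
cat > tip.py <<'E'
from h import *
s=observe(); p=s["position"]; T=cloud(grab_frame("wrist")); d=T-p
m=(abs(d[...,0])<.075)&(abs(d[...,0])>.015)&(abs(d[...,1])<.03)&(d[...,2]>-.06)&(d[...,2]<.0)&(T[...,2]>.05)
q=d[m]; print(p,s["finger_gap"],len(q),np.round(np.percentile(q[:,2],[0,.5,2,5]),4)); k=q[q[:,2]<np.percentile(q[:,2],3)]; print(k.min(0),k.max(0))
E
python3 tip.py
```

```text
[0.52959787 0.13696817 0.13228081] 0.055692819137427754 1755 [-0.0177 -0.0171 -0.0162 -0.0149]
[-0.02751266 -0.00901007 -0.01771402] [ 0.02902143  0.00929711 -0.01605053]
```

Emit:
{"name": "carry_out", "arguments": {"plan": [[[0.04, 0, 0.4, 0], [0, 0, 0.4, 0], [0, 0, 0.4, 0], [0, 0, 0.4, 0], [0, 0, 0, 0], [0, 0, 0, 0], [0, 0, 0, 0], [0, 0, 0, 0], [0, 0, 0, 0], [0, 0, 0, 0]]], "gripper": 72}}

```text
time: 17.47
position: [0.5299, 0.1349, 0.1001]
orientation: [0.0, 0.709, 0.706, 0.0]
force: [1.1, -0.1, -1.5]
finger_gap: 0.0719
gripper_force: 0.0
```

```bash
python3 tip.py
```

```text
[0.52989998 0.13491434 0.10014304] 0.07193839085928189 1471 [-0.0144 -0.0133 -0.0125 -0.0117]
[-0.0357404  -0.00976121 -0.01442183] [ 0.03698037  0.00857884 -0.01208824]
```

Emit:
{"name": "carry_out", "arguments": {"plan": [[[0.04, 0.02, 0.5, 0], [0, 0, 0.5, 0], [0, 0, 0.5, 0], [0, 0, 0.5, 0], [0, 0, 0.5, 0], [0, 0, 0.5, 0], [0, 0, 0.5, 0], [0, 0, 0.3, 0], [0, 0, 0.2, 0], [0, 0, 0, 0]]]}}

```text
time: 18.35
position: [0.5295, 0.1356, 0.0187]
orientation: [-0.001, 0.709, 0.706, -0.001]
force: [-0.1, 0.2, 0.2]
finger_gap: 0.0722
gripper_force: 0.0
```

```bash
python3 -c "
from h import *
s=observe();print(s['position'],s['force'])"
```

```text
[0.52948366 0.13562137 0.01866717] [-0.06774395  0.17113811  0.15619832]
```

Emit:
{"name": "carry_out", "arguments": {"plan": [[[0, 0.02, -0.03, 0], [0, 0, 0, 0], [0, 0, 0, 0], [0, 0, 0, 0], [0, 0, 0, 0], [0, 0, 0, 0], [0, 0, 0, 0], [0, 0, 0, 0], [0, 0, 0, 0], [0, 0, 0, 0]]], "gripper": 45}}

```text
time: 19.18
position: [0.5308, 0.1357, 0.0212]
orientation: [0.0, 0.709, 0.706, 0.001]
force: [-1.2, -0.9, 6.3]
finger_gap: 0.0539
gripper_force: 63.8
```

Emit:
{"name": "carry_out", "arguments": {"plan": [[[0, 0, -0.1, 0], [0, 0, -0.2, 0], [0, 0, -0.4, 0], [0, 0, -0.5, 0], [0, 0, -0.5, 0], [0, 0, -0.5, 0], [0, 0, -0.5, 0], [0, 0, -0.3, 0], [0, 0, 0, 0], [0, 0, 0, 0]]]}}

```text
time: 20.02
position: [0.5306, 0.1357, 0.0809]
orientation: [0.0, 0.709, 0.706, 0.0]
force: [-0.1, 0.1, -3.5]
finger_gap: 0.0534
gripper_force: 63.6
```

```bash
cat > held.py <<'E'
from h import *
s=observe(); p=s["position"]; print(p,yang(),s["force"],s["finger_gap"],s["time"],s["joint_positions"][5])
fr=grab_frame("wrist"); T=cloud(fr); z=T[...,2]
a=np.radians(yang()); ty=np.array([np.cos(a),np.sin(a)]); tx=np.array([-ty[1],ty[0]])
d=T[...,:2]-p[:2]; L=np.stack([d@tx,d@ty],-1)
m=(abs(L[...,0])<.1)&(abs(L[...,1])<.03)&(z<p[2]-.0)&(z>p[2]-.035)
m&=(abs(L[...,0])>.02)|(abs(L[...,1])<.02)
q=np.c_[L[m],z[m]]; print("ext x",np.percentile(q[:,0],[.1,99.9]),"y",np.percentile(q[:,1],[.5,99.5]))
for x in np.arange(-.05,.08,.025):
    k=q[(abs(q[:,0]-x)<.004)]; print(round(x,3),len(k),np.round(np.median(k[:,2])-p[2],4) if len(k) else '')
E
python3 held.py
python3 - <<'E'
from h import *
import pickle
fr=grab_frame("top"); T=cloud(fr); r=T[225:315,390:440]; 
m=(r[...,2]>.033)&(r[...,2]<.06); q=r[m]; print(m.sum(),cv2.minAreaRect(q[:,:2].astype(np.float32)))
c,s,a=cv2.minAreaRect(q[:,:2].astype(np.float32)); A=q[q[:,0]>c[0]].mean(0);B=q[q[:,0]<c[0]].mean(0); print(A,B,np.degrees(np.arctan2(*(A-B)[:2][::-1])))
E
```

```text
[0.53060799 0.13573141 0.08090808] -0.23976005474096262 [-0.12098456  0.0823948  -3.50863984] 0.05336813219035555 20.0167 0.12745940636895067
ext x [-0.04975117  0.07448488] y [-0.02669785  0.02812015]
-0.05 576 -0.013
-0.025 2067 -0.0128
0.0 1714 -0.0127
0.025 2771 -0.0126
0.05 3259 -0.0126
0.075 1733 -0.0126
156 ((0.5019471645355225, -0.034618716686964035), (0.06976133584976196, 0.18607886135578156), 81.29207611083984)
[ 0.58818841 -0.04782857  0.04205991] [ 0.41167853 -0.04148827  0.04205288] -2.0572017909434277
```

Emit:
{"name": "carry_out", "arguments": {"plan": [[[-0.3, -0.15, -0.7, 0], [-0.3, -0.15, -0.7, 0], [-0.3, -0.15, -0.7, 0], [-0.3, -0.15, -0.7, 0], [-0.3, -0.15, -0.7, 0], [-0.3, -0.15, -0.7, 0], [-0.3, -0.15, -0.7, 0], [-0.3, -0.15, -0.7, 0], [-0.3, -0.15, -0.7, 0], [0, 0, 0, 0]]]}}

```text
time: 20.95
position: [0.5039, 0.081, 0.2082]
orientation: [0.001, 0.709, 0.705, 0.001]
force: [0.9, 0.2, -2.7]
finger_gap: 0.0537
gripper_force: 64.2
```

```bash
python3 - <<'E'
from h import *
import pickle
s=observe(); print(s["position"],s["finger_gap"])
def rack(T,tag):
    b=(abs(T[...,0]-.502)<.13)&(abs(T[...,1]+.034)<.08)
    for lo,hi in((.034,.05),(.015,.05)):
        m=(b&(T[...,2]>lo)&(T[...,2]<hi)).astype(np.uint8)
        m=cv2.morphologyEx(m,cv2.MORPH_OPEN,np.ones((2,2))); q=T[m>0]
        if len(q)<20: print(tag,lo,len(q)); continue
        print(tag,lo,len(q),np.round(np.hstack([np.array(x).ravel() for x in cv2.minAreaRect(q[:,:2].astype(np.float32))]),4))
        if lo>.03:
            for n,e in(("near",q[q[:,0]<.47]),("far",q[q[:,0]>.53])):
                if len(e)>10: print("  ",n,len(e),np.round(np.hstack([np.array(x).ravel() for x in cv2.minAreaRect(e[:,:2].astype(np.float32))]),4),np.median(e[:,2]))
t=pickle.load(open("top0.pkl","rb")); Tt=cloud(t); rack(Tt,"top")
fs=pickle.load(open("scene0.pkl","rb")); rack(cloud(fs),"scene")
fw=grab_frame("wrist"); rack(cloud(fw),"wrist"); save(fw,"w4")
m=(Tt[...,2]>.046)&(Tt[...,2]<.06)&(Tt[...,1]>.3)&(Tt[...,1]<.44)&(abs(Tt[...,0]-.565)<.06); q=Tt[m]; print("rails top",len(q),cv2.minAreaRect(q[:,:2].astype(np.float32)),q[:,1].max())
E
```

```text
[0.5038624  0.08101177 0.20816156] 0.05371548232716782
top 0.034 209 [ 5.01600e-01 -4.19000e-02  7.86000e-02  1.90400e-01  8.12833e+01]
   near 103 [ 4.12100e-01 -2.78000e-02  7.79000e-02  8.90000e-03  8.10725e+01] 0.041331775533711035
   far 106 [ 5.86600e-01 -5.51000e-02  7.90000e-02  1.19000e-02  8.59819e+01] 0.041178639876702006
top 0.015 1129 [ 5.02400e-01 -4.03000e-02  6.85000e-02  1.94800e-01  7.70149e+01]
scene 0.034 172 [ 5.18900e-01 -3.61000e-02  7.03000e-02  2.32800e-01  8.21568e+01]
   near 89 [ 0.4103 -0.0209  0.0326  0.0643 16.1978] 0.03879940079872868
   far 83 [ 0.5924 -0.054   0.0573  0.061  49.4327] 0.037821397469871565
scene 0.015 845 [ 5.17100e-01 -4.04000e-02  6.67000e-02  2.34100e-01  7.83292e+01]
wrist 0.034 158 [5.17900e-01 1.53000e-02 1.11800e-01 1.85600e-01 6.40405e+01]
   near 154 [4.3860e-01 4.7300e-02 1.0030e-01 1.0200e-02 6.0683e+01] 0.0421309036492849
wrist 0.015 344 [5.20000e-01 1.40000e-02 1.13100e-01 1.83300e-01 6.34436e+01]
rails top 517 ((0.5662713646888733, 0.36028796434402466), (0.12028616666793823, 0.07822181284427643), 89.39999389648438) 0.42080415121118975
```

View pics/w4.png

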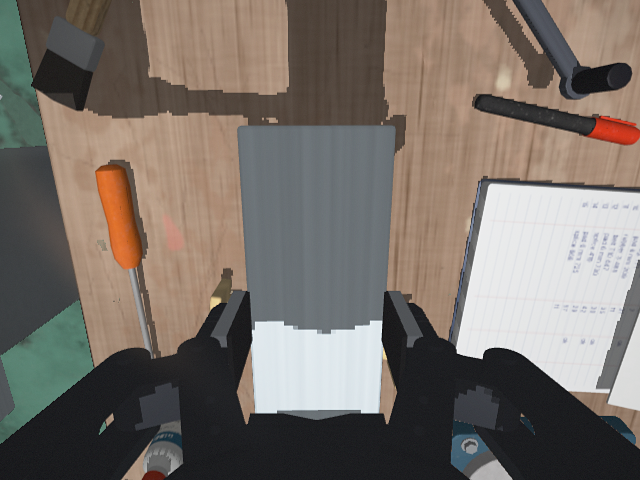

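The wrist view shows the lid held square at (315,270). The rack is hidden below the gripper, so I'll move over it, turned to match, and check against the near end board.

```bash
python3 - <<'E'
from h import *
plan([.500,-.032,.13],81.3,20)
E
```

```text
[[-0.28, -0.01, 0.19, np.float64(-0.136)], [-0.28, -0.03, 0.19, np.float64(-0.136)], [-0.28, -0.05, 0.19, np.float64(-0.136)], [-0.28, -0.07, 0.19, np.float64(-0.136)], [-0.27, -0.09, 0.19, np.float64(-0.136)], [-0.26, -0.11, 0.19, np.float64(-0.136)], [-0.26, -0.12, 0.19, np.float64(-0.136)], [-0.25, -0.14, 0.19, np.float64(-0.136)], [-0.23, -0.16, 0.19, np.float64(-0.136)], [-0.22, -0.18, 0.19, np.float64(-0.136)]]
[[-0.21, -0.19, 0.19, np.float64(-0.136)], [-0.2, -0.21, 0.19, np.float64(-0.136)], [-0.18, -0.22, 0.19, np.float64(-0.136)], [-0.16, -0.23, 0.19, np.float64(-0.136)], [-0.15, -0.24, 0.19, np.float64(-0.136)], [-0.13, -0.25, 0.19, np.float64(-0.136)], [-0.11, -0.26, 0.19, np.float64(-0.136)], [-0.09, -0.27, 0.19, np.float64(-0.136)], [-0.07, -0.27, 0.19, np.float64(-0.136)], [-0.05, -0.28, 0.19, np.float64(-0.136)]]
```

Emit:
{"name": "carry_out", "arguments": {"plan": [[[-0.28, -0.01, 0.19, -0.136], [-0.28, -0.03, 0.19, -0.136], [-0.28, -0.05, 0.19, -0.136], [-0.28, -0.07, 0.19, -0.136], [-0.27, -0.09, 0.19, -0.136], [-0.26, -0.11, 0.19, -0.136], [-0.26, -0.12, 0.19, -0.136], [-0.25, -0.14, 0.19, -0.136], [-0.23, -0.16, 0.19, -0.136], [-0.22, -0.18, 0.19, -0.136]]]}}

```text
time: 21.83
position: [0.5004, 0.0253, 0.1664]
orientation: [-0.001, 0.417, 0.909, -0.0]
force: [0.9, 0.1, -3.2]
finger_gap: 0.0534
gripper_force: 64.2
```

Emit:
{"name": "carry_out", "arguments": {"plan": [[[-0.21, -0.19, 0.19, -0.136], [-0.2, -0.21, 0.19, -0.136], [-0.18, -0.22, 0.19, -0.136], [-0.16, -0.23, 0.19, -0.136], [-0.15, -0.24, 0.19, -0.136], [-0.13, -0.25, 0.19, -0.136], [-0.11, -0.26, 0.19, -0.136], [-0.09, -0.27, 0.19, -0.136], [-0.07, -0.27, 0.19, -0.136], [-0.05, -0.28, 0.19, -0.136]]]}}

```text
time: 22.67
position: [0.4984, -0.0312, 0.1284]
orientation: [-0.001, 0.074, 0.997, 0.0]
force: [0.3, -0.7, -2.5]
finger_gap: 0.0536
gripper_force: 64.2
```

```bash
cat > rk.py <<'E'
from h import *
from held import *
W=(abs(L[...,0]-.09)<.035)&(abs(L[...,1])<.06)&(z>.034)&(z<.05)
b=np.c_[L[W]]; print("board(tool xy)",len(b),np.round(np.hstack([np.array(x).ravel() for x in cv2.minAreaRect(b.astype(np.float32))]),4), b.min(0),b.max(0))
print("boardz",np.median(z[W]))
n=np.polyfit(b[:,1],b[:,0],1); print("board dir deg",np.degrees(np.arctan(n[0])))
E
python3 rk.py; python3 -c "
from h import *
save(grab_frame('wrist'),'w5')"
```

```text
[ 0.49842015 -0.0312215   0.12844191] 81.56882847683691 [ 0.3200819  -0.72681178 -2.49595407] 0.05364235354793169 22.6667 -1.6261531065155546
ext x [-0.05094176  0.07335069] y [-0.02678803  0.02799047]
-0.05 834 -0.0131
-0.025 2080 -0.0129
0.0 1738 -0.0127
0.025 2793 -0.0126
0.05 3274 -0.0124
0.075 1142 -0.0124
board(tool xy) 2635 [0.0865 0.0006 0.0101 0.0698 0.5891] [ 0.08116145 -0.03427073] [0.09179624 0.0355455 ]
boardz 0.04235377769138521
board dir deg -0.5475976914868236
```

View pics/w5.png

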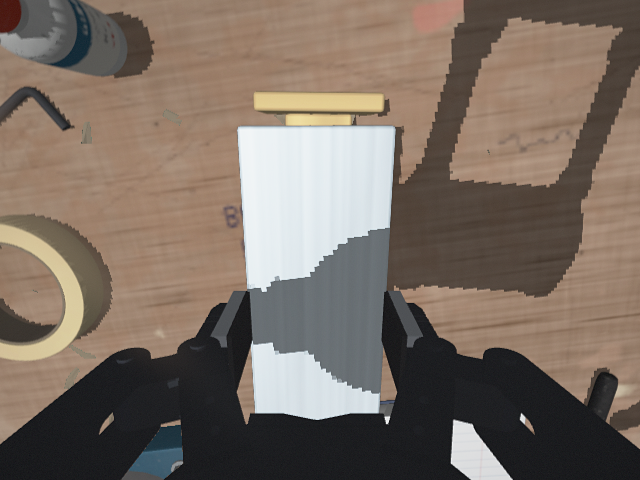

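The near board is at (319,102) and the lid end at (316,127). They are parallel to about 0.5° and centred to about 1 mm. I'll apply the small correction and lower.

Emit:
{"name": "carry_out", "arguments": {"plan": [[[-0.05, 0, 0.4, 0.018], [0, 0, 0.45, 0], [0, 0, 0.45, 0], [0, 0, 0.45, 0], [0, 0, 0.45, 0], [0, 0, 0.45, 0], [0, 0, 0.45, 0], [0, 0, 0.3, 0], [0, 0, 0, 0], [0, 0, 0, 0]]]}}

```text
time: 23.6
position: [0.5, -0.0317, 0.0619]
orientation: [-0.0, 0.08, 0.997, 0.0]
force: [-0.0, 0.3, -3.2]
finger_gap: 0.0537
gripper_force: 64.2
```

```bash
sed -i 's/(z>.034)&(z<.05)/(z>.0385)\&(z<.05)\&(L[...,0]>.0775)/' rk.py; python3 rk.py
```

```text
[ 0.50003173 -0.03168126  0.06190046] 80.8118361023159 [-0.04139182  0.32612789 -3.22731267] 0.05368775995485591 23.6 -1.6128286032512786
ext x [-0.05088483  0.09309712] y [-0.02762612  0.02828534]
-0.05 846 -0.013
-0.025 2081 -0.0128
0.0 1726 -0.0127
0.025 2787 -0.0126
0.05 3273 -0.0125
0.075 1116 -0.0125
board(tool xy) 5863 [ 8.82000e-02 -7.00000e-04  7.03000e-02  1.02000e-02  8.97558e+01] [ 0.0830139  -0.03584803] [0.0934952 0.0344076]
boardz 0.04233203528244661
board dir deg 0.29664261778789464
```

Emit:
{"name": "carry_out", "arguments": {"plan": [[[0, -0.05, 0.15, 0], [0, 0, 0.2, 0], [0, 0, 0.2, 0], [0, 0, 0.15, 0], [0, 0, 0.1, 0], [0, 0, 0.08, 0], [0, 0, 0.05, 0], [0, 0, 0.04, 0], [0, 0, 0, 0], [0, 0, 0, 0]]]}}

```text
time: 24.48
position: [0.5001, -0.0327, 0.0429]
orientation: [0.0, 0.08, 0.997, 0.0]
force: [0.1, -0.3, -3.0]
finger_gap: 0.0533
gripper_force: 64.2
```

```bash
python3 held.py
```

```text
[ 0.50007927 -0.03265655  0.04292951] 80.81956633907902 [ 0.11043855 -0.28195376 -3.01888177] 0.053342484978361755 24.4833 -1.6148909332729484
ext x [-0.05106482  0.09336574] y [-0.02793223  0.02834681]
-0.05 852 -0.0129
-0.025 2100 -0.0128
0.0 1727 -0.0127
0.025 2774 -0.0126
0.05 3271 -0.0125
0.075 2799 -0.0218
```

Emit:
{"name": "carry_out", "arguments": {"plan": [[[0, 0, 0.02, 0], [0, 0, 0.02, 0], [0, 0, 0.015, 0], [0, 0, 0.015, 0], [0, 0, 0.015, 0], [0, 0, 0.01, 0], [0, 0, 0, 0], [0, 0, 0, 0], [0, 0, 0, 0], [0, 0, 0, 0]]]}}

```text
time: 25.37
position: [0.5, -0.0327, 0.0413]
orientation: [0.0, 0.08, 0.997, 0.0]
force: [-1.3, 0.8, 2.3]
finger_gap: 0.0536
gripper_force: 64.8
```

Emit:
{"name": "carry_out", "arguments": {"plan": [[[0, 0, 0, 0], [0, 0, 0, 0], [0, 0, 0, 0], [0, 0, 0, 0], [0, 0, 0, 0], [0, 0, 0, 0], [0, 0, 0, 0], [0, 0, 0, 0], [0, 0, 0, 0], [0, 0, 0, 0]]], "gripper": 72}}

```text
time: 26.2
position: [0.5, -0.0327, 0.041]
orientation: [0.0, 0.08, 0.997, 0.0]
force: [0.2, 0.7, -1.5]
finger_gap: 0.0722
gripper_force: 0.0
```

Emit:
{"name": "carry_out", "arguments": {"plan": [[[0, 0, -0.3, 0], [0, 0, -0.5, 0], [0, 0, -0.7, 0], [0, 0, -0.9, 0], [0, 0, -0.9, 0], [0, 0, -0.9, 0], [0, 0, -0.9, 0], [0, 0, -0.5, 0], [0, 0, 0, 0], [0, 0, 0, 0]]]}}

```text
time: 27.03
position: [0.5001, -0.0327, 0.1533]
orientation: [0.0, 0.08, 0.997, -0.0]
force: [0.2, 0.7, -0.1]
finger_gap: 0.072
gripper_force: 0.0
```

```bash
python3 - <<'E'
from h import *
s=observe(); print(s["position"],s["force"],s["time"])
fw=grab_frame("wrist"); save(fw,"w6"); T=cloud(fw); z=T[...,2]
a=np.radians(81.0-.0); ty=np.array([np.cos(a),np.sin(a)]); tx=np.array([-ty[1],ty[0]])
d=T[...,:2]-np.array([.5,-.0327]); L=np.stack([d@tx,d@ty],-1)
def R(m,n): 
    m=cv2.morphologyEx(m.astype(np.uint8),cv2.MORPH_OPEN,np.ones((3,3)))>0; b=L[m].astype(np.float32); print(n,len(b),b.min(0),b.max(0),np.median(z[m]),np.round(np.hstack([np.array(x).ravel() for x in cv2.minAreaRect(b)]),4))
near=(abs(L[...,0])<.12)&(abs(L[...,1])<.05)
R(near&(z>.025)&(z<.033)&(abs(L[...,0])<.08),"lid"); R(near&(z>.039)&(z<.046)&(L[...,0]>.07),"board")
for x in (-.04,0,.04,.07): 
    m=near&(abs(L[...,0]-x)<.003)&(abs(L[...,1])<.02); print(x,np.median(z[m]))
E
```

```text
[ 0.50005194 -0.03268899  0.15325645] [ 0.15936195  0.66753303 -0.10522064] 27.0333
lid 15064 [-0.07658779 -0.02752239] [0.07304798 0.02887338] 0.028587374578497762 [-0.0018  0.0006  0.1495  0.0563  0.1582]
board 2078 [ 0.08324184 -0.03419337] [0.09340068 0.03535927] 0.04233124110199085 [8.82000e-02 6.00000e-04 6.96000e-02 1.01000e-02 8.94896e+01]
-0.04 0.028596496607252886
0 0.028615427184113418
0.04 0.028617862335724914
0.07 0.02852319891010527
```

```bash
python3 -c "
from h import *
print(job_done())"
```

```text
the job is handed in; nothing more can be done
None
```

The job is handed in: the keeper is swung to about 2.25 rad, and the lid was slid out, laid on the bench, re-gripped by its long edges and set flat on the rack about 2 mm off centre lengthwise, released at about 27 s with the arm clear; I did not re-check the punches, marker or tape at the end.

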